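# Pack the vacuum-pump service kit

## Task

Pack the pump service kit: put the blue filter cartridge and the grey oil bottle with the red cap into the green box beside the amber jar that is already in it. All three must end up standing upright on the bottom of the box; set the two down gently, do not drop them in.

Things in the scene. Friction and masses are not known exactly. Their poses are not given: they have to be found in the camera images.
- kit_box: Low green open box, fixed to the bench (it does not move): 85 mm (its x) by 205 mm (its y, the long way) outside, 40 mm high, walls and floor 5 mm thick, so 75 by 195 mm inside; no dividers. Origin: centre of its underside, z up. The jar stands in its +y end and the rest of the row is free: the cartridge and the bottle fit there one behind the other along y, in either order, with 30 to 35 mm to spare in all. Their tops stand well above the rim.
- blue_filter: Blue ribbed cylindrical filter cartridge standing upright, 50 mm across and 90 mm high (51 mm at the black band round its foot), with a black nipple 18 mm across and 12 mm high on top; about 0.18 kg. Origin: centre of its underside, z up. A white cartridge of the same shape on the bench (not listed) is not wanted.
- red_bottle: Small dark grey rectangular oil bottle standing upright, red round cap: body 40 mm (its x) by 55 mm (its y) by 84 mm high, shoulder to 91 mm, cap 26 mm across up to 106 mm; about 0.3 kg, rigid. Origin: centre of its underside, z up. A like bottle with a blue cap on the bench (not listed) is not wanted.
- jar: Amber jar with a white lid, 50 mm across and 75 mm high, about 0.16 kg, standing loose on the box's floor in its +y end. Origin: centre of its underside, z up.
There are look-alikes about, which are no part of the job. What is shaped like the jar but pink or yellow is not meant.

How it is judged:
By the outcome, as a careful person would: the job done as asked, in the order asked, and still so for the second after the job is handed in, with the robot touching nothing.
It also fails if it takes over 58 s, if anything falls off the work surface, if the arm or the gripper's body presses on something with over 40 N, if the wrist force passes 120 N, or if a joint passes its speed limit or range.

## Robot

A 6-joint arm with a two-finger parallel gripper is mounted at the origin on the work surface. World frame = base frame: x ahead of the robot, y to its left, z up, the work surface at z = 0. Lengths are in mm, angles in rad, forces in N, time in s.
With the tool pointing down it reaches from about 350 to 775 mm from the base axis. Payload 7.3 kg.
Tool frame: the origin (TCP) lies on the centre line of the jaws, within the pads' length; the fingertips stand 17 mm ahead of it and the grasp point (between the pads) lies 2 mm behind it; z points along the fingers, y is the line along which they close (so a half turn about z gives the same grasp; the last joint's range is limited). The gripper opens to 92 mm and grips with 3 to 60 N. Pads are 19 mm wide; open, the fingers measure 130 mm over their backs; the gripper's body (75 mm by 190 mm) begins 47 mm behind the grasp point.
Start: joints at [-1.415, 0.342, 1.524, -0, 1.275, -0.146], TCP at [156.073, -501.283, 243.741] pointing down, gripper open.
Joint ranges: [-2.53, 2.53], [-0.77, 2.02], [0.04, 2.7], [-1, 4.14], [0.28, 2.66], [-3.11, 3.11]. Speed limits (rad/s): [2.57, 2.57, 3.14, 3.14, 3.14, 3.14].

## Interface

Orientations are given as [roll, pitch, yaw] about the fixed x, y, z axes, in that order (R = Rz(yaw) Ry(pitch) Rx(roll)).
In Python, from plant import bot gives the robot as it stands. The module is installed in compiled form; this text tells all that it offers.
- The arm moves only by the shell command python3 -m pendant 'ROWS'. ROWS is JSON, a list of rows, each a list of 3 entries, a list of its own where there are three numbers: the shift along the world's x, y, z as a fraction of full scale, then the turn, a rotation vector about the world's x, y, z as a fraction of full scale, then the opening, from -1 (shut) to 1 (fully open), so that 0 is half open. In form: [[[tx, ty, tz], [rx, ry, rz], claw], ...]. A call has exactly 10 rows; each row shifts and turns the commanded pose from where the row before left it; what a row does not reach is not made up. Full scale, the value 1, is 30 mm for a shift and 0.12 rad for a turn. A row lasts 1/12 s, in which the tool goes at most 41.7 mm and 7.16 degrees, less where a joint would pass 70% of its speed; a pose out of reach is approached as far as the arm can. A call with a number of a shift or a turn outside -1 to 1 is refused whole. A call with a gripper value outside its range is refused whole. The fingers move at their own pace and stop on an object; the grip force is fixed at half the most. Time passes only in rows, so rows that do not move let the fingers close, or fill a call up. It gives the time, the measured TCP pose, the force, the opening and the grip force at its end, in the units of the state.
- bot.get_obs(): the state, without advancing time (a new reading comes with each control period).
- bot.capture(name): name is "scene" or "top" or "wrist"; returns the picture (420x560x3 uint8, blue, green, red); there is no depth.
- bot.camera_params(name): a dict with "fovy" (degrees; the focal length in pixels is half the picture's height over the tangent of half this angle, whatever the lens; pixels are square), "cx", "cy" (the principal point, pixels), "camera_from_world" (4x4, takes a point from world to camera coordinates). Camera axes: x right, y down, z forward; pixel columns grow to the right and rows downward; lengths in mm; the calibration is good to about 2 mm. A picture is of the moment at which its call begins: read the wrist's pose just before it. camera_params takes no time and is no camera call; for the wrist camera it gives the pose at the moment of the call.
- bot.close_job(): hands the job in; it is judged then, once.
The state is a dict: "time": time; "joint_positions": joint angles; "dq": joint speeds; "tau": joint torques, N m; "tool_pos": TCP position; "tcp_rot": TCP orientation; "contact_force": force on the tool from outside, world axes, zero at the start; "moment": the same for the moment, N m; "grip_width": finger opening in mm; "finger_force": force on a finger pad.
Only numpy, scipy, OpenCV 4.12 (cv2) and the standard library are available. Lean on these libraries where they do the work, as an engineer would, in place of code of your own. Each camera call takes 0.05 s, during which the arm holds its last target. There are 200 camera calls.

## Working session

There is one attempt and no reset: what is moved stays moved. The work goes in short steps, Python scripts to look and compute and a shell command to move; the robot and the scene stay as the last step left them, time stands still between calls to the robot, and variables do not carry over. Pictures are saved under pics/ and viewed, at most 10 in all, crops included, and the job is handed in when it is done.

```bash
mkdir -p pics
cat > h.py <<'E'
import numpy as np, cv2
from plant import bot
def ray(cam,u,v,P=None):
    P=P or bot.camera_params(cam); f=210/np.tan(np.radians(P["fovy"])/2)
    T=np.array(P["camera_from_world"]); R,t=T[:3,:3],T[:3,3]
    return -R.T@t, R.T@np.array([(u-P["cx"])/f,(v-P["cy"])/f,1])
def onz(cam,u,v,z,P=None):
    o,d=ray(cam,u,v,P); return o+d*(z-o[2])/d[2]
def proj(cam,p,P=None):
    P=P or bot.camera_params(cam); f=210/np.tan(np.radians(P["fovy"])/2)
    q=np.array(P["camera_from_world"])@np.append(p,1); return q[:2]/q[2]*f+[P["cx"],P["cy"]]
E
python3 - <<'E'
from h import *
for n in("scene","top"):
    cv2.imwrite(f"pics/{n}0.png",bot.capture(n)); P=bot.camera_params(n); print(n,P["fovy"],P["cx"],P["cy"],np.round(P["camera_from_world"],3).tolist())
o=bot.get_obs(); print(o)
E
```

```text
scene 42.881542246162354 286.4338237403721 207.8197600777933 [[0.156, 0.988, 0.006, -54.77], [0.809, -0.124, -0.574, -411.803], [-0.566, 0.094, -0.819, 1292.862], [0.0, 0.0, 0.0, 1.0]]
top 47.976885160380974 279.5161199112514 212.3507273142669 [[0.006, -1.0, 0.002, -11.724], [-0.993, -0.007, -0.114, 516.071], [0.114, -0.001, -0.994, 1009.365], [0.0, 0.0, 0.0, 1.0]]
{'time': 0.1, 'joint_positions': array([-1.41498591e+00,  3.42619196e-01,  1.52489397e+00, -1.11359397e-05,
        1.27541342e+00, -1.45979817e-01]), 'dq': array([-0.00167163, -0.00072777, -0.00257727, -0.00148578, -0.00018115,
        0.00111357]), 'tau': array([ 1.90107348e-03, -4.32006419e+01, -2.44694960e+01,  7.19109247e-02,
        5.26167301e-02, -5.11969688e-05]), 'tool_pos': array([ 156.0218118 , -500.93187421,  243.14162746]), 'tcp_rot': array([-3.14027136e+00, -1.83500432e-04,  3.01793365e-01]), 'contact_force': array([-0.41928035,  0.47853322, -0.809999  ]), 'moment': array([-0.00200532, -0.00619566, -0.02625201]), 'finger_force': 0.0, 'grip_width': 91.34769607214254}
```

View pics/top0.png

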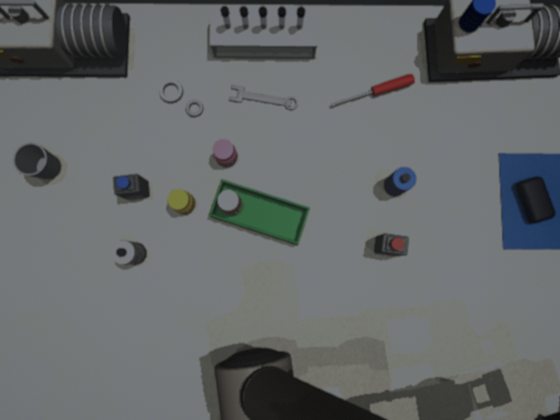

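View pics/scene0.png

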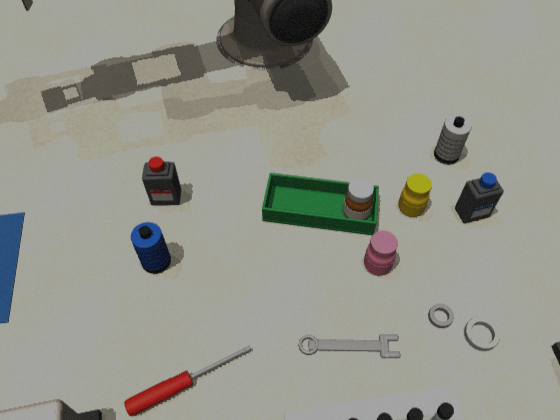

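Top view: the blue filter is at (400,181), with the nipple at (405,178). The red-cap bottle is at (391,245), cap (398,244). The box centre is at (258,212), and the amber jar with its white lid is in the left (+y) end at (229,202). The candidates are:
- **Filters:** blue (400,181) and white (128,253). The blue one is wanted.
- **Bottles:** red cap (391,245) and blue cap (130,187). The red-cap one is wanted.
- **Jars:** pink (225,152) and yellow (180,201) are not meant.

I'll measure now and confirm in one enlarged crop.

Run:
```python
from h import *
I={n:cv2.imread(f"pics/{n}0.png") for n in("scene","top")}
H={n:cv2.cvtColor(I[n],cv2.COLOR_BGR2HSV) for n in I}
def mask(n,lo,hi,roi):
    m=cv2.inRange(H[n],lo,hi); k=np.zeros_like(m); x0,y0,x1,y1=roi; k[y0:y1,x0:x1]=m[y0:y1,x0:x1]
    c,_=cv2.findContours(k,0,cv2.CHAIN_APPROX_NONE); c=max(c,key=cv2.contourArea); M=cv2.moments(c)
    return c,(M['m10']/M['m00'],M['m01']/M['m00'])
# green box
for n,roi in(("top",(195,170,320,255)),("scene",(250,160,392,245))):
    c,ce=mask(n,(45,90,30),(85,255,255),roi); r=cv2.boxPoints(cv2.minAreaRect(cv2.convexHull(c)))
    ap=cv2.approxPolyDP(cv2.convexHull(c),4,True)[:,0]
    print(n,"rim",[ (p.tolist(),np.round(onz(n,*p,40)[:2],1).tolist()) for p in ap])
cap={n:mask(n,(0,120,60),(10,255,255),roi)[1] for n,roi in(("top",(380,232,412,258)),("scene",(140,150,185,180)))}
print("cap",cap,[onz(n,*cap[n],z).round(1) for n in cap for z in((106,) if n=="top" else (104,))])
for n,roi in(("top",(380,160,425,205)),("scene",(125,215,180,280))):
    c,ce=mask(n,(100,120,30),(125,255,255),roi); x,y,w,h=cv2.boundingRect(c); print(n,"blue",ce,(x,y,w,h))
    k=np.zeros(I[n].shape[:2],np.uint8); cv2.fillPoly(k,[cv2.convexHull(c)],255)
    d=((H[n][...,2]<45)&(k>0)); 
out=np.hstack([cv2.resize(I["top"][150:270,365:445],(400,600),interpolation=2),cv2.resize(I["scene"][145:285,125:218],(400,600),interpolation=2)])
cv2.imwrite("pics/crop1.png",cv2.convertScaleAbs(out,alpha=1.6))
```

```text
top rim [([221, 182], [581.1, 120.5]), ([308, 208], [524.9, -70.4]), ([297, 243], [448.5, -46.6]), ([210, 215], [508.1, 143.0])]
scene rim [([270, 173], [449.4, -46.9]), ([377, 186], [509.6, 143.7]), ([372, 234], [609.9, 108.8]), ([263, 220], [552.3, -73.7])]
cap {'top': (396.9310344827586, 243.45402298850576), 'scene': (155.28155339805826, 163.873786407767)} [array([ 445.6, -246.2,  106. ]), array([ 450.2, -247.1,  104. ])]
top blue (403.48721399730823, 178.57873485868103) (392, 168, 23, 23)
scene blue (149.68780944734377, 246.01217717114943) (131, 222, 38, 49)
```

View pics/crop1.png

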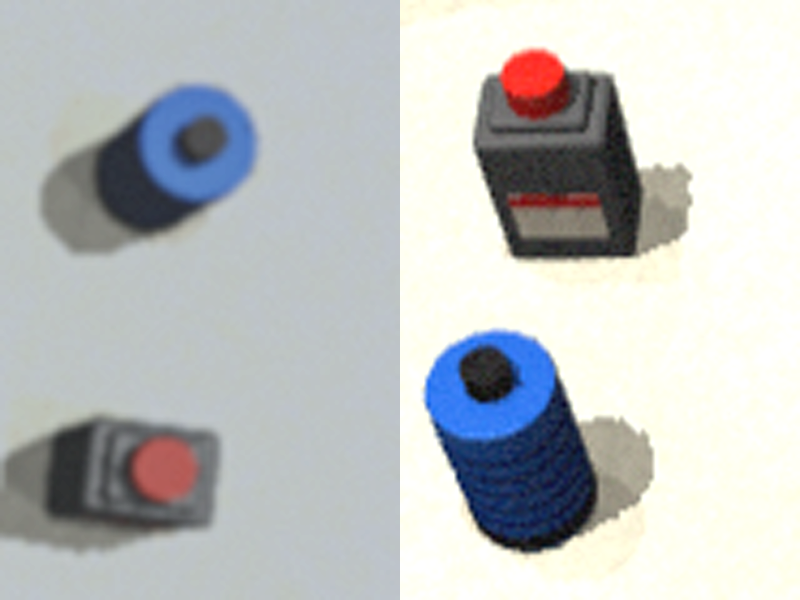

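The crop confirms both targets. On the left (top view) are the blue cartridge, disc centre about (404.3,179), and the red-cap bottle. On the right (scene view) are the same two, with the bottle's base corners about (151,204) and (180,204).

Run:
```python
from h import *
def tri(a,b):
    (o1,d1),(o2,d2)=ray("top",*a),ray("scene",*b)
    d1/=np.linalg.norm(d1);d2/=np.linalg.norm(d2)
    s=np.linalg.lstsq(np.c_[d1,-d2],o2-o1,rcond=None)[0]; p,q=o1+s[0]*d1,o2+s[1]*d2
    return ((p+q)/2).round(1),np.linalg.norm(p-q).round(1)
print("filter top z90",onz("top",404.3,179,90).round(1),"nipple scene",onz("scene",125+87/4.3,145+372/4.286,100).round(1))
print("filter disc scene",onz("scene",125+91/4.3,145+385/4.286,90).round(1), tri((404.3,179),(125+91/4.3,145+385/4.286)))
print("cap tri",tri((396.9,243.5),(155.3,163.9)))
c=[(98,418),(218,432),(212,525),(85,515)]
w=[onz("top",365+a/5,150+b/5,84)[:2].round(1) for a,b in c]; print("bottle z84",w,np.mean(w,0))
print("base scene",[onz("scene",125+(a-400)/4.3,145+b/4.286,0).round(1) for a,b in((512,253),(638,253))])
I=cv2.imread("pics/top0.png"); hsv=cv2.cvtColor(I,cv2.COLOR_BGR2HSV)
m=cv2.inRange(hsv,(0,0,100),(179,90,255)); k=np.zeros_like(m); cv2.circle(k,(229,202),11,255,-1); m&=k
M=cv2.moments(m,True); p=(M['m10']/M['m00'],M['m01']/M['m00']); print("lid",p,M['m00'],onz("top",*p,80).round(1))
m=cv2.inRange(cv2.cvtColor(cv2.imread("pics/scene0.png"),cv2.COLOR_BGR2HSV),(0,0,110),(179,60,255)); k[:]=0; cv2.circle(k,(359,190),14,255,-1);m&=k
M=cv2.moments(m,True); p=(M['m10']/M['m00'],M['m01']/M['m00']); print("lid s",p,M['m00'],onz("scene",*p,78).round(1))
```

```text
filter top z90 [ 581.1 -268.6   90. ] nipple scene [ 586.2 -266.   100. ]
filter disc scene [ 585.5 -266.6   90. ] (array([ 582. , -268.7,   85.2]), np.float64(2.3))
cap tri (array([ 445.9, -247.9,   98.9]), np.float64(0.0))
bottle z84 [array([ 467. , -226.6]), array([ 461.5, -276.3]), array([ 423. , -272.9]), array([ 426.8, -220.5])] [ 444.575 -249.075]
base scene [array([ 457.7, -275.1,    0. ]), array([ 466.1, -220.6,    0. ])]
lid (228.03780068728523, 200.39518900343643) 291.0 [534.9 100.   80. ]
lid s (360.24528301886795, 186.94811320754718) 424.0 [534.6 101.3  78. ]
```

```bash
python3 -m pendant '[[[1,0.6,0],[0,0,1],1],[[1,0.6,0],[0,0,1],1],[[1,0.6,0],[0,0,1],1],[[1,0.6,0],[0,0,1],1],[[1,0.6,0],[0,0,1],1],[[1,0.6,0],[0,0,1],1],[[1,0.6,0],[0,0,1],1],[[1,0.6,0],[0,0,1],1],[[1,0.6,0],[0,0,0.1],1],[[1,0.6,0],[0,0,0],1]]'
```

```text
time: 0.93
tool_pos: [457.3, -320.0, 243.4]
tcp_rot: [-3.141, -0.0, 1.275]
contact_force: [-0.4, -0.4, 0.1]
grip_width: 91.7
finger_force: 0.0
```

Run:
```python
from h import *
P=bot.camera_params("wrist"); im=bot.capture("wrist"); cv2.imwrite("pics/w1.png",im); np.save("w1.npy",P,allow_pickle=True)
T=np.array(P["camera_from_world"]); print(P["fovy"],(-T[:3,:3].T@T[:3,3]).round(1),T[2,:3].round(3))
for n,p in (("filter",(582.5,-268,90)),("cap",(445.5,-247,106)),("box",(515.5,36.6,40))): print(n,proj("wrist",p,P).round(1))
```

```text
63.30583954462585 [ 479.  -249.4  383.6] [-0.078 -0.258 -0.963]
filter [403.8  95.3]
cap [235.1 120.9]
box [ 211.2 -284.2]
```

View pics/w1.png

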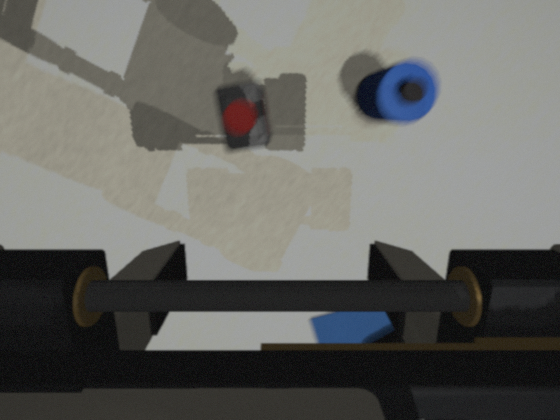

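The wrist view shows the blue filter's top disc at about (407,92) and the red cap at about (240,118), both within 5 px of where I predicted them.

Run:
```python
from h import *
P=np.load("w1.npy",allow_pickle=True).item(); im=cv2.imread("pics/w1.png"); h=cv2.cvtColor(im,cv2.COLOR_BGR2HSV)
def con(m,roi):
    k=np.zeros_like(m);x0,y0,x1,y1=roi;k[y0:y1,x0:x1]=m[y0:y1,x0:x1]
    c=max(cv2.findContours(k,0,1)[0],key=cv2.contourArea); return cv2.convexHull(c)
c=con(cv2.inRange(h,(100,120,90),(125,255,255)),(340,40,460,140)); e=cv2.fitEllipse(c); print("disc",e,onz("wrist",*e[0],90,P).round(1))
c=con(cv2.inRange(h,(0,150,50),(8,255,255))|cv2.inRange(h,(172,150,50),(180,255,255)),(205,80,280,160)); e=cv2.fitEllipse(c); print("cap",e,onz("wrist",*e[0],104,P).round(1))
```

```text
disc ((405.4376220703125, 92.56405639648438), (55.957340240478516, 61.40325164794922), 43.84626388549805) [ 584.2 -266.3   90. ]
cap ((238.83567810058594, 117.2604751586914), (30.060916900634766, 32.00939178466797), 100.29369354248047) [ 449.  -245.2  104. ]
```

```bash
python3 -m pendant '[[[0.84,0.353,0],[0,0,0],1],[[0.84,0.353,0],[0,0,0],1],[[0.84,0.353,0],[0,0,0],1],[[0.84,0.353,0],[0,0,0],1],[[0.84,0.353,0],[0,0,0],1],[[0,0,-0.8],[0,0,0],1],[[0,0,-0.8],[0,0,0],1],[[0,0,-0.8],[0,0,0],1],[[0,0,-0.8],[0,0,0],1],[[0,0,0],[0,0,0],1]]'
```

```text
time: 1.82
tool_pos: [579.3, -266.9, 142.0]
tcp_rot: [-3.132, -0.003, 1.274]
contact_force: [-1.2, 0.2, -0.2]
grip_width: 91.9
finger_force: 0.0
```

```bash
python3 -m pendant '[[[0,0,-0.3],[0,0,0],1],[[0,0,-0.3],[0,0,0],1],[[0,0,-0.3],[0,0,0],1],[[0,0,-0.3],[0,0,0],1],[[0,0,0],[0,0,0],1],[[0,0,0],[0,0,0],1],[[0,0,0],[0,0,0],1],[[0,0,0],[0,0,0],1],[[0,0,0],[0,0,0],1],[[0,0,0],[0,0,0],1]]'
python3 - <<'E'
from h import *
P=bot.camera_params("wrist"); im=bot.capture("wrist"); cv2.imwrite("pics/w2.png",im)
h=cv2.cvtColor(im,cv2.COLOR_BGR2HSV)
c=max(cv2.findContours(cv2.inRange(h,(100,120,90),(125,255,255)),0,1)[0],key=cv2.contourArea); e=cv2.fitEllipse(cv2.convexHull(c)); print(e,onz("wrist",*e[0],90,P).round(1), bot.get_obs()["tool_pos"])
E
```

```text
time: 2.65
tool_pos: [582.3, -268.4, 112.2]
tcp_rot: [3.141, 0.0, 1.274]
contact_force: [-0.3, -0.4, 1.0]
grip_width: 91.3
finger_force: 0.0
((297.8450012207031, 232.21218872070312), (29.72561264038086, 52.79228973388672), 121.95580291748047) [ 597.1 -257.5   90. ] [ 582.19168709 -268.39568102  112.11947384]
```

View pics/w2.png

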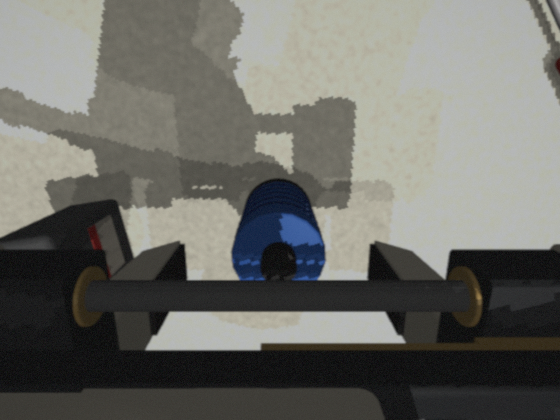

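The filter sits midway between the fingers: disc spanning columns 232–326, nipple at (278,260). I'll lower and grip.

```bash
python3 - <<'E'
from h import *
print(proj("wrist",(583.5,-267,102)).round(1),proj("wrist",(583.5,-267,90)).round(1))
E
python3 -m pendant '[[[0,0,-0.3],[0,0,0],1],[[0,0,-0.3],[0,0,0],1],[[0,0,-0.3],[0,0,0],1],[[0,0,-0.3],[0,0,0],1],[[0,0,-0.3],[0,0,0],1],[[0,0,-0.15],[0,0,0],1],[[0,0,0],[0,0,0],1],[[0,0,0],[0,0,0],0],[[0,0,0],[0,0,0],-1],[[0,0,0],[0,0,0],-1]]'
```

```text
[277.9 266.5] [277.8 256.2]
time: 3.53
tool_pos: [582.4, -268.6, 62.9]
tcp_rot: [3.14, 0.0, 1.274]
contact_force: [-0.3, -0.8, 0.1]
grip_width: 76.1
finger_force: 0.0
```

```bash
python3 -m pendant '[[[0,0,0],[0,0,0],-1],[[0,0,0],[0,0,0],-1],[[0,0,0],[0,0,0],-1],[[0,0,0],[0,0,0],-1],[[0,0,0],[0,0,0],-1],[[0,0,0],[0,0,0],-1],[[0,0,0],[0,0,0],-1],[[0,0,0],[0,0,0],-1],[[0,0,0],[0,0,0],-1],[[0,0,0],[0,0,0],-1]]'
```

```text
time: 4.37
tool_pos: [582.3, -268.4, 62.5]
tcp_rot: [3.141, 0.0, 1.274]
contact_force: [1.4, -0.1, 1.8]
grip_width: 49.7
finger_force: 30.0
```

```bash
python3 -m pendant '[[[0,0,0.2],[0,0,0],-1],[[0,0,0.5],[0,0,0],-1],[[0,0,0.7],[0,0,0],-1],[[0,0,0.7],[0,0,0],-1],[[0,0,0.5],[0,0,0],-1],[[0,0,0.1],[0,0,0],-1],[[-0.06,0.3,0],[0,0,0],-1],[[-0.14,0.65,0],[0,0,0],-1],[[-0.17,0.8,0],[0,0,0],-1],[[-0.17,0.8,0],[0,0,0],-1]]'; python3 -m pendant '[[[-0.17,0.8,0],[0,0,0],-1],[[-0.17,0.8,0],[0,0,0],-1],[[-0.17,0.8,0],[0,0,0],-1],[[-0.17,0.8,0],[0,0,0],-1],[[-0.17,0.8,0],[0,0,0],-1],[[-0.17,0.8,0],[0,0,0],-1],[[-0.17,0.8,0],[0,0,0],-1],[[-0.17,0.8,0],[0,0,0],-1],[[-0.16,0.8,0],[0,0,0],-1],[[-0.11,0.5,0],[0,0,0],-1]]'; python3 -m pendant '[[[-0.06,0.3,0],[0,0,0],-1],[[0,0.05,0],[0,0,0],-1],[[0,0,0],[0,0,0],-1],[[0,0,0],[0,0,0],-1],[[0,0,0],[0,0,0],-1],[[0,0,0],[0,0,0],-1],[[0,0,0],[0,0,0],-1],[[0,0,0],[0,0,0],-1],[[0,0,0],[0,0,0],-1],[[0,0,0],[0,0,0],-1]]'
python3 - <<'E'
from h import *
cv2.imwrite("pics/top2.png",bot.capture("top")[150:270,180:340].repeat(5,0).repeat(5,1)); P=bot.camera_params("wrist"); np.save("w3.npy",P,allow_pickle=True); im=bot.capture("wrist"); cv2.imwrite("pics/w3.png",im)
for q in ((517,42,40),): print(proj("wrist",q,P))
b=np.array([515.5,36.6]);X=np.array([.956,-.293]);Y=np.array([.293,.956])
for a,c in((-37.5,-97.5),(37.5,-97.5),(-37.5,97.5),(37.5,97.5)): print(a,c,proj("wrist",[*(b+a*X+c*Y),40],P).round(0))
E
```

```text
time: 5.2
tool_pos: [564.3, -190.2, 141.2]
tcp_rot: [-3.138, -0.001, 1.273]
contact_force: [-0.6, 0.5, -1.6]
grip_width: 49.6
finger_force: 30.0
time: 6.03
tool_pos: [514.6, 41.8, 141.7]
tcp_rot: [-3.138, 0.0, 1.275]
contact_force: [0.8, 0.4, -2.6]
grip_width: 49.7
finger_force: 30.0
time: 6.87
tool_pos: [515.2, 49.5, 143.3]
tcp_rot: [3.141, 0.0, 1.274]
contact_force: [-0.5, 0.2, -1.4]
grip_width: 49.6
finger_force: 30.0
[281.50523217 222.28143106]
-37.5 -97.5 [236. 340.]
37.5 -97.5 [326. 340.]
-37.5 97.5 [227.  94.]
37.5 97.5 [337.  94.]
```

View pics/w3.png

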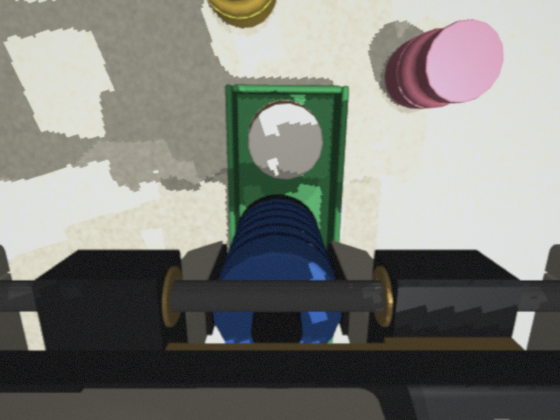

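In the wrist view the held filter is centred at column 279. The box's inner rim spans columns 235–341 at row 92, and the jar lid is centred at (286,139). I'll fit the box and jar from this view.

Run:
```python
from h import *
P=np.load("w3.npy",allow_pickle=True).item(); im=cv2.imread("pics/w3.png"); h=cv2.cvtColor(im,cv2.COLOR_BGR2HSV)
g=cv2.inRange(h,(45,80,20),(90,255,255)); g[245:]=0
X=np.array([.956,-.293]);Y=np.array([.293,.956]);b=np.array([515.5,36.6]);t=bot.get_obs()["tool_pos"][:2]
L=lambda p:np.round([(p[:2]-b)@X,(p[:2]-b)@Y],1)
print("tcp local",L(t))
for v in (100,120,150,180,210,235):
    c=np.where(g[v]>0)[0]; print(v,c.min(),c.max(),L(onz("wrist",c.min()-.5,v,40,P)),L(onz("wrist",c.max()+.5,v,40,P)))
r=[np.where(g[:,u]>0)[0].min() for u in range(250,330,10)]; print(r,L(onz("wrist",290,np.median(r)-.5,40,P)))
w=cv2.inRange(h,(0,0,90),(179,60,255)); k=np.zeros_like(w);cv2.circle(k,(286,139),40,255,-1);w&=k
c=max(cv2.findContours(w,0,1)[0],key=cv2.contourArea); e=cv2.minEnclosingCircle(cv2.convexHull(c)); print(e,L(onz("wrist",*e[0],80,P)),onz("wrist",*e[0],80,P))
T=cv2.imread("pics/top2.png")[::5,::5]; h=cv2.cvtColor(T,cv2.COLOR_BGR2HSV)
```

```text
tcp local [-4.1 12.4]
100 226 346 [-38.6  93.4] [43.9 93.4]
120 227 345 [-38.5  80.2] [44.  80.1]
150 228 343 [-38.6  59.6] [43.7 59.5]
180 229 341 [-38.7  37.9] [43.3 37.9]
210 229 339 [-39.6  15.3] [43.  15.2]
235 230 338 [-39.6  -4.5] [43.2 -4.6]
[np.int64(85), np.int64(85), np.int64(85), np.int64(85), np.int64(85), np.int64(86), np.int64(86), np.int64(86)] [  5.3 103.4]
((284.7646789550781, 139.07313537597656), 39.42503356933594) [ 1.  70.3] [537.02016202 103.50840527  80.        ]
```

```bash
python3 -m pendant '[[[0.075,-0.117,0],[0,0,0],-1],[[0.075,-0.117,0],[0,0,0],-1],[[0,0,-0.4],[0,0,0],-1],[[0,0,-0.4],[0,0,0],-1],[[0,0,-0.4],[0,0,0],-1],[[0,0,-0.4],[0,0,0],-1],[[0,0,-0.4],[0,0,0],-1],[[0,0,-0.2],[0,0,0],-1],[[0,0,0],[0,0,0],-1],[[0,0,0],[0,0,0],-1]]'
```

```text
time: 7.8
tool_pos: [519.9, 42.5, 77.3]
tcp_rot: [-3.141, 0.0, 1.274]
contact_force: [1.0, -0.3, -0.9]
grip_width: 49.5
finger_force: 30.0
```

```bash
python3 -m pendant '[[[0,0,-0.1],[0,0,0],-1],[[0,0,-0.08],[0,0,0],-1],[[0,0,-0.06],[0,0,0],-1],[[0,0,-0.03],[0,0,0],-1],[[0,0,-0.03],[0,0,0],-1],[[0,0,-0.02],[0,0,0],-1],[[0,0,0],[0,0,0],-1],[[0,0,0],[0,0,0],-1],[[0,0,0],[0,0,0],-1],[[0,0,0],[0,0,0],-1]]'
```

```text
time: 8.63
tool_pos: [519.7, 42.6, 67.7]
tcp_rot: [3.141, -0.0, 1.274]
contact_force: [0.4, -0.9, -1.8]
grip_width: 49.7
finger_force: 30.0
```

```bash
python3 -m pendant '[[[0,0,-0.02],[0,0,0],-1],[[0,0,0],[0,0,0],-1],[[0,0,-0.02],[0,0,0],-1],[[0,0,0],[0,0,0],-1],[[0,0,0],[0,0,0],-1],[[0,0,0],[0,0,0],-1],[[0,0,0],[0,0,0],-1],[[0,0,0],[0,0,0],-1],[[0,0,0],[0,0,0],-1],[[0,0,0],[0,0,0],-1]]'
```

```text
time: 9.47
tool_pos: [519.9, 42.7, 67.4]
tcp_rot: [3.141, -0.0, 1.274]
contact_force: [-2.1, 0.2, 8.3]
grip_width: 49.5
finger_force: 30.0
```

```bash
python3 -m pendant '[[[0,0,0],[0,0,0],0.2],[[0,0,0],[0,0,0],0.6],[[0,0,0],[0,0,0],1],[[0,0,0],[0,0,0],1],[[0,0,0],[0,0,0],1],[[0,0,0],[0,0,0],1],[[0,0,0],[0,0,0],1],[[0,0,0.4],[0,0,0],1],[[0,0,0.6],[0,0,0],1],[[0,0,0.8],[0,0,0],1]]'; python3 -m pendant '[[[0,0,0.9],[0,0,0],1],[[0,0,0.9],[0,0,0],1],[[0,0,0.5],[0,0,0],1],[[-0.1,-0.4,0],[0,0,0.2],1],[[-0.2,-0.8,0],[0,0,0.2],1],[[-0.2,-0.8,0],[0,0,0.2],1],[[-0.2,-0.8,0],[0,0,0.2],1],[[-0.2,-0.8,0],[0,0,0.2],1],[[-0.2,-0.8,0],[0,0,0.2],1],[[-0.2,-0.8,0],[0,0,0],1]]'; python3 -m pendant '[[[-0.2,-0.8,0],[0,0,0],1],[[-0.2,-0.8,0],[0,0,0],1],[[-0.2,-0.8,0],[0,0,0],1],[[-0.1,-0.3,0],[0,0,0],1],[[0,0,0],[0,0,0],1],[[0,0,0],[0,0,0],1],[[0,0,0],[0,0,0],1],[[0,0,0],[0,0,0],1],[[0,0,0],[0,0,0],1],[[0,0,0],[0,0,0],1]]'
python3 - <<'E'
from h import *
P=bot.camera_params("wrist"); np.save("w4.npy",P,allow_pickle=True); a=bot.capture("wrist"); cv2.imwrite("pics/w4.png",a); t=bot.capture("top"); cv2.imwrite("pics/top4.png",t)
print(proj("wrist",(447,-246,106),P).round(1))
cv2.imwrite("pics/v4.png",cv2.convertScaleAbs(np.hstack([cv2.resize(a,(440,330)),cv2.resize(t[160:250,200:320],(360,330))[:, :]]),alpha=1.3))
E
```

```text
time: 10.3
tool_pos: [518.6, 42.7, 119.7]
tcp_rot: [-3.138, 0.001, 1.274]
contact_force: [0.1, 0.1, -0.0]
grip_width: 91.7
finger_force: 0.0
time: 11.13
tool_pos: [480.2, -114.4, 189.5]
tcp_rot: [3.141, 0.0, 1.419]
contact_force: [0.5, 0.6, 0.1]
grip_width: 92.1
finger_force: 0.0
time: 11.97
tool_pos: [459.9, -193.6, 189.5]
tcp_rot: [3.141, -0.0, 1.419]
contact_force: [-0.2, 0.1, 0.6]
grip_width: 91.6
finger_force: 0.0
[269.5 291.7]
```

View pics/v4.png

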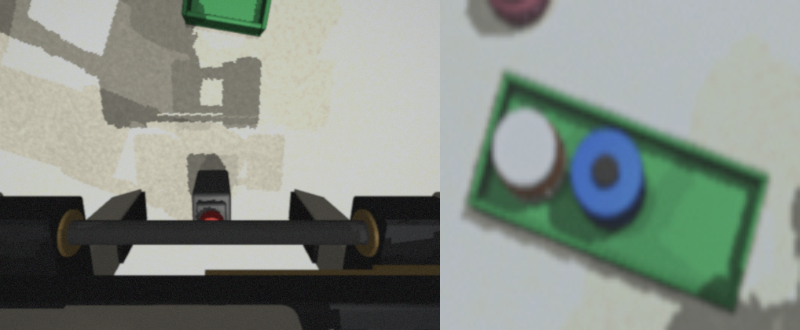

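The crop shows the filter standing upright in the box beside the jar. In the wrist view the red-cap bottle is square to the jaws, cap at about (270,280) in full pixels, which matches the predicted column 269.5.

```bash
python3 -m pendant '[[[-0.107,-0.437,0],[0,0,0],1],[[-0.107,-0.437,0],[0,0,0],1],[[-0.107,-0.437,0],[0,0,0],1],[[-0.107,-0.437,0],[0,0,0],1],[[0,0,-0.3],[0,0,0],1],[[0,0,-0.5],[0,0,0],1],[[0,0,-0.5],[0,0,0],1],[[0,0,-0.3],[0,0,0],1],[[0,0,0],[0,0,0],1],[[0,0,0],[0,0,0],1]]'
python3 - <<'E'
from h import *
o=bot.get_obs(); a=bot.capture("wrist"); cv2.imwrite("pics/w5.png",a)
for z in(84,91,106): print(z,proj("wrist",(447,-246,z)).round(1))
E
```

```text
time: 12.9
tool_pos: [446.7, -246.3, 141.0]
tcp_rot: [-3.141, -0.001, 1.418]
contact_force: [-0.4, -0.4, 0.6]
grip_width: 91.9
finger_force: 0.0
84 [275.6 234.1]
91 [275.6 238.1]
106 [275.6 247.9]
```

View pics/w5.png

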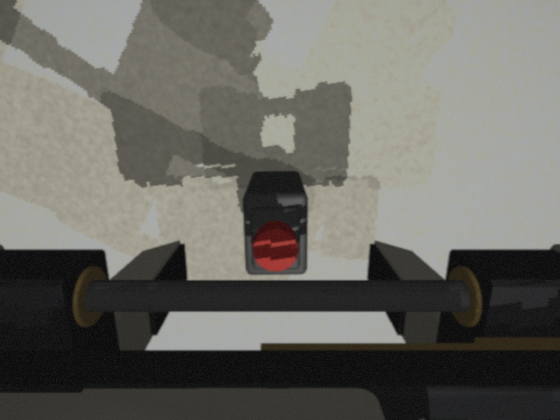

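The cap is at (275,246), against a prediction of (275.6,248), and the body is square between the fingers. Descending and gripping.

```bash
python3 -m pendant '[[[0,0,-0.3],[0,0,0],1],[[0,0,-0.5],[0,0,0],1],[[0,0,-0.5],[0,0,0],1],[[0,0,-0.5],[0,0,0],1],[[0,0,-0.4],[0,0,0],1],[[0,0,-0.3],[0,0,0],1],[[0,0,-0.1],[0,0,0],1],[[0,0,0],[0,0,0],1],[[0,0,0],[0,0,0],0],[[0,0,0],[0,0,0],-1]]'; python3 -m pendant '[[[0,0,0],[0,0,0],-1],[[0,0,0],[0,0,0],-1],[[0,0,0],[0,0,0],-1],[[0,0,0],[0,0,0],-1],[[0,0,0],[0,0,0],-1],[[0,0,0],[0,0,0],-1],[[0,0,0],[0,0,0],-1],[[0,0,0],[0,0,0],-1],[[0,0,0],[0,0,0],-1],[[0,0,0],[0,0,0],-1]]'
```

```text
time: 13.78
tool_pos: [447.3, -247.1, 64.2]
tcp_rot: [3.14, 0.001, 1.418]
contact_force: [0.5, -0.2, 0.1]
grip_width: 83.1
finger_force: 0.0
time: 14.62
tool_pos: [446.6, -246.8, 63.4]
tcp_rot: [-3.141, -0.0, 1.418]
contact_force: [-1.0, -0.5, 1.2]
grip_width: 40.1
finger_force: 29.9
```

```bash
python3 -m pendant '[[[0,0,0.2],[0,0,0],-1],[[0,0,0.5],[0,0,0],-1],[[0,0,0.7],[0,0,0],-1],[[0,0,0.7],[0,0,0],-1],[[0,0,0.5],[0,0,0],-1],[[0,0,0.2],[0,0,0],-1],[[0.07,0.3,0],[0,0,-0.1],-1],[[0.12,0.5,0],[0,0,-0.15],-1],[[0.16,0.68,0],[0,0,-0.15],-1],[[0.16,0.68,0],[0,0,-0.15],-1]]'; python3 -m pendant '[[[0.16,0.68,0],[0,0,-0.15],-1],[[0.16,0.68,0],[0,0,-0.15],-1],[[0.16,0.68,0],[0,0,-0.15],-1],[[0.16,0.68,0],[0,0,-0.15],-1],[[0.16,0.68,0],[0,0,-0.06],-1],[[0.16,0.68,0],[0,0,0],-1],[[0.16,0.64,0],[0,0,0],-1],[[0.12,0.4,0],[0,0,0],-1],[[0.06,0.2,0],[0,0,0],-1],[[0,0.08,0],[0,0,0],-1]]'; python3 -m pendant '[[[0,0,0],[0,0,0],-1],[[0,0,0],[0,0,0],-1],[[0,0,0],[0,0,0],-1],[[0,0,0],[0,0,0],-1],[[0,0,0],[0,0,0],-1],[[0,0,0],[0,0,0],-1],[[0,0,0],[0,0,0],-1],[[0,0,0],[0,0,0],-1],[[0,0,0],[0,0,0],-1],[[0,0,0],[0,0,0],-1]]'
python3 - <<'E'
from h import *
P=bot.camera_params("wrist"); im=bot.capture("wrist"); cv2.imwrite("pics/w6.png",im); h=cv2.cvtColor(im,cv2.COLOR_BGR2HSV)
X=np.array([.956,-.293]);Y=np.array([.293,.956]);b=np.array([515.5,36.6]);t=bot.get_obs()["tool_pos"][:2]
L=lambda p:np.round([(p[:2]-b)@X,(p[:2]-b)@Y],1)
c=max(cv2.findContours(cv2.inRange(h,(100,120,80),(125,255,255)),0,1)[0],key=cv2.contourArea); e=cv2.fitEllipse(cv2.convexHull(c)); print("tcp",L(t),"disc",e,L(onz("wrist",*e[0],95,P)))
E
```

```text
time: 15.45
tool_pos: [461.8, -181.3, 146.8]
tcp_rot: [-3.141, -0.001, 1.35]
contact_force: [0.6, -0.6, -3.3]
grip_width: 39.9
finger_force: 29.9
time: 16.28
tool_pos: [501.1, -19.1, 146.9]
tcp_rot: [-3.141, -0.0, 1.274]
contact_force: [0.3, 0.9, -2.3]
grip_width: 40.0
finger_force: 29.9
time: 17.12
tool_pos: [501.1, -20.0, 147.4]
tcp_rot: [3.142, 0.0, 1.273]
contact_force: [0.2, 0.5, -3.5]
grip_width: 40.1
finger_force: 29.9
tcp [  2.8 -58.3] disc ((276.5252380371094, 124.03849792480469), (88.53077697753906, 90.62251281738281), 6.8118672370910645) [3.1 8.6]
```

View pics/w6.png

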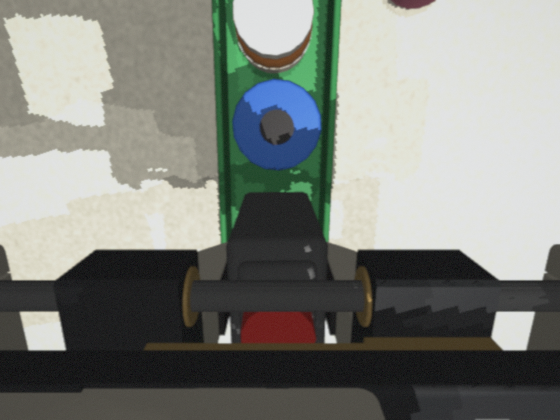

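The wrist view shows the filter upright in the box at (276,124) and the jar at (273,20). The bottle is in line with the free end, with gaps of about 11–14 mm on both sides. Lowering.

```bash
python3 -m pendant '[[[0,0,-0.2],[0,0,0],-1],[[0,0,-0.4],[0,0,0],-1],[[0,0,-0.4],[0,0,0],-1],[[0,0,-0.4],[0,0,0],-1],[[0,0,-0.4],[0,0,0],-1],[[0,0,-0.3],[0,0,0],-1],[[0,0,-0.2],[0,0,0],-1],[[0,0,-0.1],[0,0,0],-1],[[0,0,0],[0,0,0],-1],[[0,0,0],[0,0,0],-1]]'; python3 -m pendant '[[[0,0,-0.05],[0,0,0],-1],[[0,0,-0.05],[0,0,0],-1],[[0,0,-0.04],[0,0,0],-1],[[0,0,-0.03],[0,0,0],-1],[[0,0,0],[0,0,0],-1],[[0,0,0],[0,0,0],-1],[[0,0,0],[0,0,0],-1],[[0,0,0],[0,0,0],-1],[[0,0,0],[0,0,0],-1],[[0,0,0],[0,0,0],-1]]'
```

```text
time: 18.0
tool_pos: [501.4, -20.0, 75.7]
tcp_rot: [3.141, -0.0, 1.273]
contact_force: [0.1, -0.2, -3.6]
grip_width: 39.9
finger_force: 29.9
time: 18.83
tool_pos: [501.2, -20.0, 70.4]
tcp_rot: [3.141, 0.0, 1.273]
contact_force: [-0.4, 0.3, -3.3]
grip_width: 40.0
finger_force: 29.9
```

```bash
python3 -m pendant '[[[0,0,-0.02],[0,0,0],-1],[[0,0,-0.02],[0,0,0],-1],[[0,0,-0.02],[0,0,0],-1],[[0,0,0],[0,0,0],-1],[[0,0,0],[0,0,0],-1],[[0,0,0],[0,0,0],-1],[[0,0,0],[0,0,0],-1],[[0,0,0],[0,0,0],-1],[[0,0,0],[0,0,0],-1],[[0,0,0],[0,0,0],-1]]'
```

```text
time: 19.67
tool_pos: [501.1, -20.0, 68.5]
tcp_rot: [3.141, -0.0, 1.273]
contact_force: [0.3, -0.7, -3.7]
grip_width: 39.9
finger_force: 29.9
```

```bash
python3 -m pendant '[[[0,0,-0.02],[0,0,0],-1],[[0,0,0],[0,0,0],-1],[[0,0,-0.01],[0,0,0],-1],[[0,0,0],[0,0,0],-1],[[0,0,0],[0,0,0],-1],[[0,0,0],[0,0,0],-1],[[0,0,0],[0,0,0],-1],[[0,0,0],[0,0,0],-1],[[0,0,0],[0,0,0],-1],[[0,0,0],[0,0,0],-1]]'
```

```text
time: 20.5
tool_pos: [501.2, -20.0, 68.4]
tcp_rot: [3.141, -0.0, 1.273]
contact_force: [-3.2, -0.3, 6.2]
grip_width: 40.0
finger_force: 29.9
```

The bottle is touching the floor. Releasing, lifting clear and backing off for a final look.

```bash
python3 -m pendant '[[[0,0,0],[0,0,0],0],[[0,0,0],[0,0,0],0.5],[[0,0,0],[0,0,0],1],[[0,0,0],[0,0,0],1],[[0,0,0],[0,0,0],1],[[0,0,0],[0,0,0],1],[[0,0,0],[0,0,0],1],[[0,0,0.3],[0,0,0],1],[[0,0,0.6],[0,0,0],1],[[0,0,0.8],[0,0,0],1]]'; python3 -m pendant '[[[0,0,0.8],[0,0,0],1],[[0,0,0.8],[0,0,0],1],[[0,0,0.8],[0,0,0],1],[[0,0,0.4],[0,0,0],1],[[0,-0.5,0],[0,0,0],1],[[0,-0.8,0],[0,0,0],1],[[0,-0.8,0],[0,0,0],1],[[0,-0.8,0],[0,0,0],1],[[0,-0.8,0],[0,0,0],1],[[0,-0.5,0],[0,0,0],1]]'
python3 - <<'E'
from h import *
t=bot.capture("top");s=bot.capture("scene")
cv2.imwrite("pics/fin.png",np.hstack([cv2.resize(t[160:260,195:325],(400,308)),cv2.resize(s[140:240,255:385],(400,308))]))
E
```

```text
time: 21.33
tool_pos: [500.1, -19.8, 118.5]
tcp_rot: [-3.138, 0.0, 1.273]
contact_force: [-0.1, -0.7, -0.1]
grip_width: 91.3
finger_force: 0.0
time: 22.17
tool_pos: [501.0, -148.1, 203.4]
tcp_rot: [3.141, 0.001, 1.272]
contact_force: [-0.1, 0.9, 0.4]
grip_width: 91.2
finger_force: 0.0
```

View pics/fin.png

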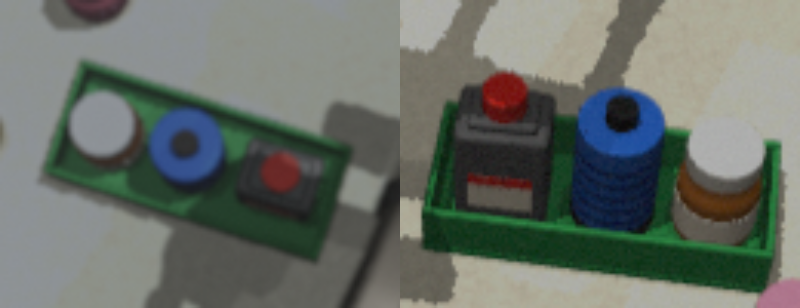

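In both crops all three stand upright in the box: jar (105,125), filter (187,147) and bottle (282,175) in the top crop. The gripper is clear of them.

```bash
python3 -c "
from plant import bot
print(bot.close_job())"
```

```text
the job is handed in; nothing more can be done
None
```

The blue filter and the red-cap bottle are standing upright in the green box beside the amber jar, both set down gently, and I handed the job in at about 22 s on the robot's clock.

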